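# Butt two wood slices in a gluing corner

## Robot

A 6-joint arm with a two-finger parallel gripper is mounted at the origin on the work surface. World frame = base frame: x ahead of the robot, y to its left, z up, the work surface at z = 0. Lengths are in mm, angles in rad, forces in N, time in s.
With the tool pointing down it reaches from about 325 to 900 mm from the base axis. Payload 3.5 kg.
Tool frame: the origin (TCP) lies midway between the tips of the shut fingers; the grasp point (between the pads) lies 19 mm behind it; z points along the fingers, y is the line along which they close (so a half turn about z gives the same grasp; the last joint's range is limited). The gripper opens to 85 mm and grips with 20 to 120 N. Pads are 22 mm wide; open, the fingers measure 114 mm over their backs; the gripper's body (76 mm by 85 mm) begins 54 mm behind the grasp point. The pads swing forward as they close: fully open they stand 13 mm farther back than shut.
Start: joints at [-1.345, 0.276, -0.026, 1.268, 0, 1.467], TCP at [201.805, -591.521, 231.313] pointing down, gripper open.
Joint ranges: [-3.12, 3.12], [-0.85, 1.88], [-1.08, 1.24], [-1.95, 2.15], [-1.57, 1.53], [-3.14, 3.14]. Speed limits (rad/s): [2.57, 2.57, 3.14, 3.14, 3.14, 3.14].

## Interface

Orientations are given as a unit quaternion [w, x, y, z].
In Python, from rig import ctrl, vision, find_in, tip_of gives the robot as it stands.
- The arm moves only by the tool servo_tool, never from a script. Its argument "series" is a list of rows, each a list of 7 numbers: the shift along the world's x, y, z in cm, then the turn, a rotation vector about the world's x, y, z in degrees, then the closure, from 0 (fully open) to 1 (shut). A call has 1 to 10 rows; each row shifts and turns the commanded pose from where the row before left it; what a row does not reach is not made up. A row lasts 1/8 s, in which the tool goes at most 62.5 mm and 10.7 degrees, less where a joint would pass 70% of its speed; a pose out of reach is approached as far as the arm can. A call with a gripper value outside its range is refused whole. The fingers move at their own pace and stop on an object; "newtons" is the grip in N (left out, the last holds). Time passes only in rows, so rows that do not move let the fingers close. It gives the time, the measured TCP pose, the force, the opening and the grip force at its end, in the units of the state.
- ctrl.observe(): the state, without advancing time (a new reading comes with each control period).
- vision.get_image(name): name is "scene" or "top"; returns a dict with "img" (400x640x3 uint8, red, green, blue), "intrinsics" (3x3 intrinsics, pixels), "k1" (the pictures are not rectified: a ray, as slopes to the right and down, at radius r is drawn at 1 + k1 r^2 times it, then the intrinsics apply), "world_from_camera" (4x4, takes a point from camera to world coordinates). Camera axes: x right, y down, z forward; pixel columns grow to the right and rows downward; lengths in mm; the calibration is good to about 2 mm. A picture is of the moment at which its call begins. There is no depth.
- ctrl.hand_in(): hands the job in; it is judged then, once.
Trained networks look in the newest picture that a camera, given by its name, has taken for a name from the list of things; names that differ only in an ending like _2 or _b are one class to them, and where a whole thing is asked for, a point or a joint stands for the part that bears it (a point fixed in the world has none). Each returns a list of dicts, best first, with "conf" (0 to 1); they miss things now and then, are a little off and sometimes report something else, mostly with a low value. They report only what shows in the picture. A call takes as long as a camera call. They do not tell look-alikes from the thing itself.
- find_in(camera, label): "rect" ([left, top, right, bottom] in pixels, round what is visible of it).
- tip_of(camera, label): "position" ([column, row] in pixels: a listed point, or the origin of a listed thing).
The state is a dict: "time": time; "q": joint angles; "joint_vel": joint speeds; "joint_efforts": joint torques, N m; "ee_pos": TCP position; "tool_rot": TCP orientation; "wrist_force": force on the tool from outside, world axes, zero at the start; "torque": the same for the moment, N m; "finger_gap": finger opening in mm; "gripper_force": force on a finger pad.
Only numpy, scipy, OpenCV 4.12 (cv2) and the standard library are available. Lean on these libraries where they do the work, as an engineer would, in place of code of your own. Each camera call takes 0.05 s, during which the arm holds its last target. There are 200 camera calls.

## Task

Line up two wood slices for gluing a candle stand: first push the larger wood slice along the table into the corner of the wooden gluing jig, until it rests against both the long fence and the short end stop. Then push the smaller slice against the long fence and up against the larger slice, with the larger one still tight in its corner. Only push them, keeping both flat on the table, never lifting or tipping them, and leave everything else on the table where it stands.

Things in the scene. Friction and masses are not known exactly. Their poses are not given: they have to be found in the camera images.
- jig: L of two wooden battens fixed on the table, 25 mm high, 22 mm thick, no base plate. Origin: the inner corner at table height. The long fence runs 260 mm from it along jig -y, inner face at jig x = 0; the short end stop runs 120 mm along jig -x, inner face at jig y = 0. The work goes where jig x and y are negative. May stand slightly turned.
- big_slice: Larger wood slice: flat round disc with dark bark rim and pale top, 110 mm diameter, 20 mm thick, about 140 g, loose, lying flat on the table. Origin: centre of its underside; z up. It slides with ordinary dry friction.
- small_slice: Smaller wood slice: the same look, 92 mm diameter, 20 mm thick, about 100 g, loose, lying flat on the table. Origin: centre of its underside; z up.
- silver_spool: Bystander: ribbon spool with silver band, 60 mm diameter, 42 mm high, standing. Origin: centre of its underside.
- red_spool: Bystander: ribbon spool with red band, 60 mm diameter, 42 mm high, standing. Origin: centre of its underside.
- gnome: Bystander: little gnome with red hat on a round wooden foot, 52 mm diameter, 73 mm high. Origin: centre of its underside.
- cup: Bystander: black drinking cup, 80 mm diameter, 95 mm high. Origin: centre of its underside.
- jar: Bystander: closed glass jar, 76 mm diameter, 100 mm high. Origin: centre of its underside.
- cone: Bystander: white craft cone, 90 mm diameter, 193 mm high. Origin: centre of its underside.
- jute_roll: Bystander: roll of brown jute band standing on end, 116 mm diameter, 110 mm high. Origin: centre of its underside.
Mind the look-alikes: they are no part of the job. What is shaped like the small_slice but red is not meant.

How it is judged (in metres and radians):
On the way, in this order (a step that is already met when the one before it is completed fails the run):
1. the larger slice rests in the jig's corner, against the fence and the end stop (x of big_slice in the frame of jig between -0.059 and -0.05 m and y of big_slice in the frame of jig between -0.059 and -0.05 m and height (world z) of big_slice below 0.005 m), for 0.2 s.
2. the smaller slice rests against the fence and the larger slice, the larger still in the corner (all of step 1 and x of small_slice in the frame of jig between -0.05 and -0.041 m and horizontal distance between small_slice and big_slice between 0.096 and 0.105 m and y of small_slice in the frame of jig below -0.11 m and height (world z) of small_slice below 0.005 m), for 0.2 s.
At the end, for the whole second after the job is handed in: The larger slice lies flat in the corner within 4 mm of touching both battens, the smaller lies flat within 4 mm of touching the long fence and within 4 mm of touching the larger slice, both at rest (all of step 2 and linear speed of each of big_slice, small_slice below 0.01 m/s and angle between each of big_slice, small_slice's own z axis and vertical below 0.05 rad).
It fails at once if a wood slice is lifted more than 10 mm or tipped (height (world z) of any of big_slice, small_slice above 0.01 m or angle between any of big_slice, small_slice's own z axis and vertical above 0.2 rad).
It fails at once if another thing on the table is shifted more than 15 mm or knocked over (distance of any of silver_spool, red_spool, gnome, cup, jar, cone, jute_roll from where it was at the start of the episode above 0.015 m or angle between any of silver_spool, red_spool, gnome, cup, jar, cone, jute_roll's own z axis and vertical above 0.3 rad).
It also fails if it takes over 70 s, if anything falls off the work surface, if the arm or the gripper's body presses on something with over 40 N, if the wrist force passes 120 N, or if a joint passes its speed limit or range.

## Working session

There is one attempt and no reset: what is moved stays moved. The work goes in short steps, Python scripts to look and compute and a tool call to move; the robot and the scene stay as the last step left them, time stands still between calls to the robot, and variables do not carry over. Pictures are saved under pics/ and viewed, at most 10 in all, crops included, and the job is handed in when it is done.

Besides the shell and the picture viewer there is one more tool, called after "Request:" in YAML: its name, and indented under it one key for each argument. servo_tool: Moves the arm, as the interface text tells. Its arguments: {"type":"object","properties":{"series":{"type":"array"},"newtons":{"type":"number"}},"required":["series"]}

```bash
mkdir -p pics
cat > h.py <<'E'
import numpy as np, cv2
from rig import ctrl, vision, find_in, tip_of
def ray(im,u,v):
    K=np.array(im["intrinsics"],float)
    d=np.array([(u-K[0,2])/K[0,0],(v-K[1,2])/K[1,1]]); s=d.copy()
    for _ in range(30): s=d/(1+im["k1"]*(s@s))
    T=np.array(im["world_from_camera"]); return T[:3,3],T[:3,:3]@np.array([s[0],s[1],1])
def px2w(im,u,v,z):
    o,d=ray(im,u,v); return (o+d*(z-o[2])/d[2])[:2]
def w2px(im,P):
    T=np.array(im["world_from_camera"]); K=np.array(im["intrinsics"],float)
    p=(np.atleast_2d(P)-T[:3,3])@T[:3,:3]; s=p[:,:2]/p[:,2:]
    s=s*(1+im["k1"]*(s**2).sum(1,keepdims=True))
    return s*[K[0,0],K[1,1]]+[K[0,2],K[1,2]]
def save(im,n): cv2.imwrite("pics/"+n,im["img"][:,:,::-1])
E
python3 - <<'E'
from h import *
for c in("top","scene"):
    im=vision.get_image(c); save(im,c+"0.png"); print(c,np.round(im["world_from_camera"],2).tolist())
    for n in"jig big_slice small_slice silver_spool red_spool gnome cup jar cone jute_roll".split():
        print(n,[(np.round(r["position"]).tolist(),round(r["conf"],2),np.round(px2w(im,*r["position"],0)).tolist()) for r in tip_of(c,n)[:4]])
E
```

```text
top [[-0.02, -1.0, 0.07, 382.4], [-1.0, 0.02, 0.0, -25.99], [-0.0, -0.07, -1.0, 1717.59], [0.0, 0.0, 0.0, 1.0]]
jig [([280.0, 142.0], 0.89, [699.0, 131.0])]
big_slice [([314.0, 213.0], 0.87, [458.0, 22.0])]
small_slice [([387.0, 134.0], 0.91, [720.0, -230.0]), ([401.0, 252.0], 0.79, [323.0, -269.0]), ([372.0, 204.0], 0.74, [483.0, -176.0]), ([364.0, 258.0], 0.57, [303.0, -144.0])]
silver_spool [([415.0, 202.0], 0.55, [488.0, -319.0])]
red_spool [([234.0, 142.0], 0.78, [702.0, 289.0]), ([246.0, 218.0], 0.31, [444.0, 249.0])]
gnome []
cup [([206.0, 233.0], 0.84, [395.0, 384.0])]
jar [([205.0, 165.0], 0.96, [626.0, 387.0])]
cone [([472.0, 219.0], 0.97, [426.0, -512.0])]
jute_roll [([441.0, 148.0], 0.55, [668.0, -415.0])]
scene [[-0.84, 0.38, -0.39, 1090.83], [0.55, 0.61, -0.58, 781.69], [0.02, -0.7, -0.72, 1056.03], [0.0, 0.0, 0.0, 1.0]]
jig [([295.0, 276.0], 0.92, [689.0, 124.0])]
big_slice [([345.0, 214.0], 0.96, [455.0, 17.0])]
small_slice [([328.0, 144.0], 0.94, [320.0, -262.0]), ([358.0, 167.0], 0.94, [304.0, -120.0]), ([304.0, 176.0], 0.88, [471.0, -174.0]), ([222.0, 197.0], 0.56, [720.0, -227.0])]
silver_spool [([276.0, 152.0], 0.82, [481.0, -318.0]), ([347.0, 216.0], 0.65, [454.0, 27.0])]
red_spool [([329.0, 331.0], 0.66, [705.0, 301.0])]
gnome [([399.0, 266.0], 0.86, [445.0, 242.0])]
cup [([451.0, 292.0], 0.58, [386.0, 378.0])]
jar [([379.0, 348.0], 0.87, [634.0, 400.0])]
cone []
jute_roll [([212.0, 157.0], 0.86, [667.0, -407.0])]
```

Run:
```python
import cv2
a=cv2.imread("pics/top0.png")[90:300,180:500]; cv2.imwrite("pics/t1.png",cv2.resize(a,None,fx=2.5,fy=2.5,interpolation=2))
a=cv2.imread("pics/scene0.png")[110:380,180:500]; cv2.imwrite("pics/s1.png",cv2.resize(a,None,fx=2.2,fy=2.2,interpolation=2))
```

```text
(no output)
```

View pics/t1.png

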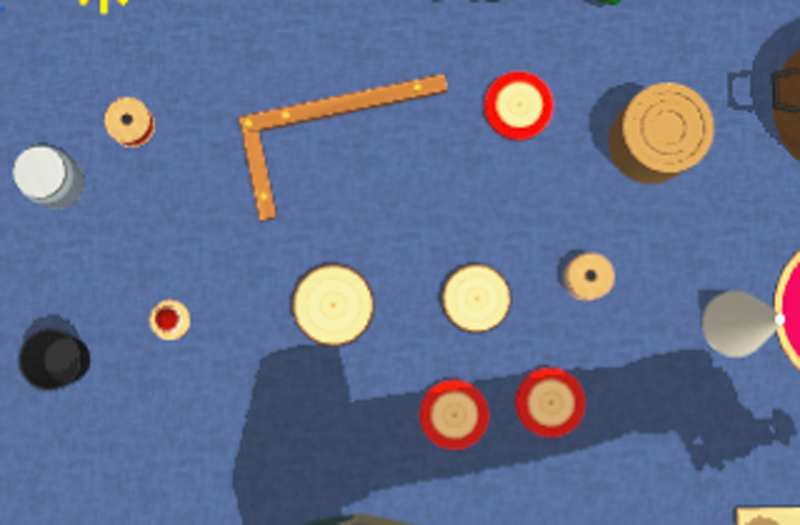

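View pics/s1.png

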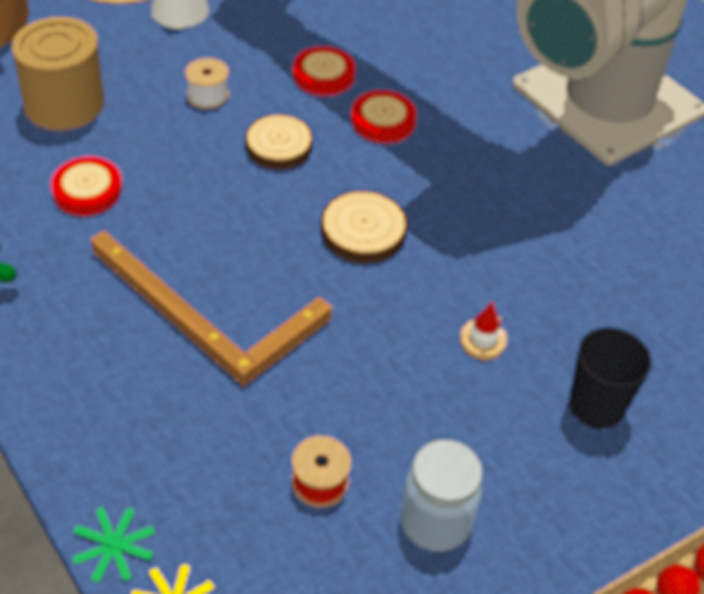

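The pale disc with a dark bark rim at top-picture px (371,209) is the small slice. The look-alikes at (387,132), (362,256) and (400,251) have red rims. The big slice is at (313,212), and the jig corner is near (280,142). The crops above already show this enlarged. Next I measure precisely.

```bash
cat > loc.py <<'E'
from h import *
from scipy.optimize import minimize
S=8
def draw(im,polys,shape):
    m=np.zeros(shape,np.uint8)
    for P in polys:
        q=cv2.convexHull(np.round((w2px(im,P)+.5)*S*16).astype(np.int32).reshape(-1,1,2))
        cv2.fillConvexPoly(m,q,255,shift=4)
    return cv2.resize(m,None,fx=1/S,fy=1/S,interpolation=cv2.INTER_AREA).astype(float)/255
def box(p,x0,x1,y0,y1):
    c,s=np.cos(p[2]),np.sin(p[2])
    return np.array([[p[0]+c*x-s*y,p[1]+s*x+c*y,z] for x in(x0,x1) for y in(y0,y1) for z in(0,25)])
def fit_jig(ims):
    ms=[]
    for im in ims:
        h=cv2.cvtColor(im["img"],cv2.COLOR_RGB2HSV); m=((h[...,0]>5)&(h[...,0]<24)&(h[...,1]>110)).astype(float)
        g=draw(im,[box([695,130,.2],-170,60,-310,60)],(400*S,640*S))>.5
        ms.append(m*g)
    f=lambda p:sum(np.abs(draw(im,[box(p,0,22,-260,22),box(p,-120,22,0,22)],(400*S,640*S))-m).sum() for im,m in zip(ims,ms))
    best=min((minimize(f,[690+dx,130,a],method="Nelder-Mead",options=dict(initial_simplex=[[690+dx,130,a],[700+dx,130,a],[690+dx,140,a],[690+dx,130,a+.05]],maxiter=120)) for dx in(0,) for a in(.17,.24)),key=lambda r:r.fun)
    return best.x,best.fun,sum(m.sum() for m in ms)
def disc(im,xy,r):
    h=cv2.cvtColor(im["img"],cv2.COLOR_RGB2HSV)
    m=((h[...,0]>12)&(h[...,0]<40)&(h[...,2]>150)&(h[...,1]<170)).astype(np.uint8)
    v,u=np.nonzero(m); w=np.array([px2w(im,a,b,20) for a,b in zip(u,v)])
    c=np.array(xy,float)
    for _ in range(5): k=np.hypot(*(w-c).T)<r*1.05; c=w[k].mean(0)
    return np.round(c,1).tolist(),int(k.sum()),round(2*np.sqrt(np.prod(np.linalg.eigvalsh(np.cov(w[k].T)))**.5),1)
E
python3 - <<'E'
from loc import *
ims=[vision.get_image(c) for c in("top","scene")]
for s in(ims[:1],ims[1:],ims): p=fit_jig(s); print(p)
for im in ims: print(disc(im,(458,22),55),disc(im,(478,-175),46))
p=p[0];c,s=np.cos(p[2]),np.sin(p[2]);R=np.array([[c,-s],[s,c]])
for w in((458,20),(478,-172)): print(R.T@(np.array(w)-p[:2]))
print(p[:2]+R@[-55,-55], p[:2]+R@[-46,-55-100.6])
E
```

```text
(array([6.99535256e+02, 1.21646131e+02, 1.92095267e-01]), np.float64(143.05882352941177), np.float64(788.0))
(array([6.97947841e+02, 1.17633186e+02, 1.82990464e-01]), np.float64(247.57647058823528), np.float64(1412.0))
(array([6.98180095e+02, 1.20552397e+02, 1.88664270e-01]), np.float64(429.0392156862745), np.float64(2200.0))
([461.0, 23.9], 777, np.float64(52.3)) ([466.6, -166.9], 550, np.float64(44.0))
([459.7, 22.4], 831, np.float64(53.3)) ([465.0, -168.6], 477, np.float64(45.1))
[-254.77655282  -53.72309337]
[-271.14047087 -246.06711378]
[654.47112251  56.21325122] [682.17865474 -40.9137412 ]
```

Run:
```python
from h import *
from scipy.spatial.transform import Rotation as Ro
s=ctrl.observe(); q=s["tool_rot"]; print(s["ee_pos"],q,s["finger_gap"],s["wrist_force"],s["time"]); print(Ro.from_quat(np.roll(q,-1)).as_matrix().round(3))
```

```text
[ 201.79619974 -591.53359037  231.32648639] [ 5.28880352e-06  9.86521019e-01  1.63634592e-01 -1.27752939e-06] 85.22129722783109 [ 0.3125899   0.08195565 -0.0755294 ] 1.2
[[ 0.946  0.323 -0.   ]
 [ 0.323 -0.946 -0.   ]
 [-0.     0.    -1.   ]]
```

Request:
servo_tool:
  series:
    - [1.4, 5, 0, 0, 0, -4.7, 0.4]
    - [1.4, 5, 0, 0, 0, -4.7, 0.4]
    - [1.4, 5, 0, 0, 0, -4.7, 0.4]
    - [1.4, 5, 0, 0, 0, -4.7, 0.4]
    - [1.4, 5, 0, 0, 0, 0, 0.4]
    - [1.4, 5, 0, 0, 0, 0, 0.4]
    - [1.4, 5, 0, 0, 0, 0, 0.4]
    - [1.4, 5, 0, 0, 0, 0, 0.4]
    - [1.4, 5, 0, 0, 0, 0, 0.4]
    - [1.4, 5, 0, 0, 0, 0, 0.4]

```text
time: 2.45
ee_pos: [342.1, -90.0, 231.7]
tool_rot: [0.0, 1.0, 0.0, 0.001]
wrist_force: [0.7, -0.6, 0.3]
finger_gap: 51.3
gripper_force: 0.0
```

Request:
servo_tool:
  series:
    - [1.4, 5, 0, 0, 0, 0, 0.4]
    - [1.3, 6.2, 0, 0, 0, 0, 0.4]
    - [0, 0.3, -5, 0, 0, 0, 0.4]
    - [0, 0, -5, 0, 0, 0, 0.4]
    - [0, 0, -5, 0, 0, 0, 0.4]
    - [0, 0, -4, 0, 0, 0, 0.4]
    - [0, 0, -2, 0, 0, 0, 0.4]
    - [0, 0, 0, 0, 0, 0, 0.4]

```text
time: 3.45
ee_pos: [366.9, 22.8, 20.1]
tool_rot: [-0.0, 1.0, 0.0, -0.002]
wrist_force: [-0.3, 0.1, -0.2]
finger_gap: 51.3
gripper_force: 0.0
```

Request:
servo_tool:
  series:
    - [0, 0, -1, 0, 0, 0, 0.4]
    - [0, 0, -0.6, 0, 0, 0, 0.4]
    - [1.2, 0, 0, 0, 0, 0, 0.4]
    - [1.2, 0, 0, 0, 0, 0, 0.4]
    - [0.8, 0, 0, 0, 0, 0, 0.4]
    - [0.8, 0, 0, 0, 0, 0, 0.4]
    - [1, 0, 0, 0, 0, 0, 0.4]
    - [1, 0, 0, 0, 0, 0, 0.4]

```text
time: 4.45
ee_pos: [429.1, 22.7, 5.2]
tool_rot: [-0.0, 1.0, 0.0, -0.0]
wrist_force: [-0.8, 0.4, -0.5]
finger_gap: 51.1
gripper_force: 0.8
```

Request:
servo_tool:
  series:
    - [1.6, 0, 0, 0, 0, 0, 0.4]
    - [1.8, 0, 0, 0, 0, 0, 0.4]
    - [1.8, 0, 0, 0, 0, 0, 0.4]
    - [1.8, 0, 0, 0, 0, 0, 0.4]
    - [1.8, 0, 0, 0, 0, 0, 0.4]
    - [1.8, 0, 0, 0, 0, 0, 0.4]
    - [1.4, 0, 0, 0, 0, 0, 0.4]
    - [1.0, 0, 0, 0, 0, 0, 0.4]
    - [0.6, 0, 0, 0, 0, 0, 0.4]
    - [0, 0, 0, 0, 0, 0, 0.4]

```text
time: 5.7
ee_pos: [565.3, 22.6, 5.4]
tool_rot: [-0.0, 1.0, 0.0, 0.0]
wrist_force: [-0.5, -1.2, 0.1]
finger_gap: 51.4
gripper_force: 0.0
```

Run:
```python
from loc import *
for c in("top","scene"):
    im=vision.get_image(c); save(im,c+"1.png"); print(disc(im,(624,24),55))
im=vision.get_image("scene");cv2.imwrite("pics/s2.png",cv2.resize(im["img"][110:380,180:500,::-1],None,fx=2,fy=2))
```

```text
([617.4, 31.5], 864, np.float64(56.8))
([625.9, 21.3], 882, np.float64(51.3))
```

View pics/s2.png

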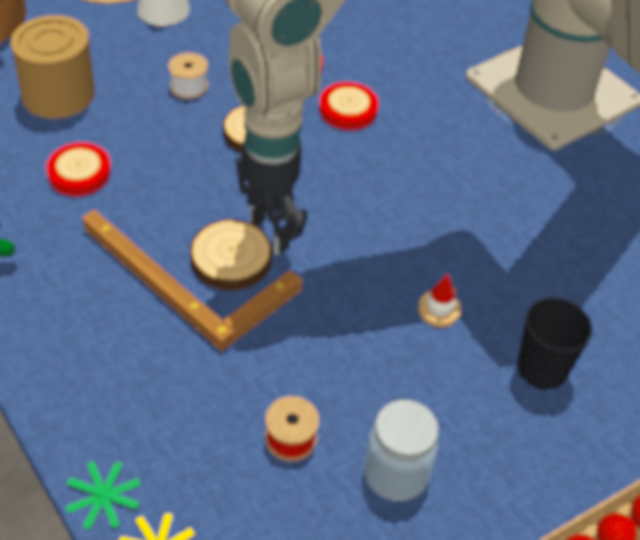

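Request:
servo_tool:
  series:
    - [-2, 0, 0, 0, 0, 0, 0.4]
    - [-2, 0, 0, 0, 0, 0, 0.4]
    - [0.3, -1.4, 0, 0, 0, 9.2, 0.4]
    - [0.3, -1.4, 0, 0, 0, 9.2, 0.4]
    - [0.3, -1.4, 0, 0, 0, 9.2, 0.4]
    - [0.3, -1.4, 0, 0, 0, 9.2, 0.4]
    - [0.3, -1.4, 0, 0, 0, 9.2, 0.4]
    - [0.3, -1.4, 0, 0, 0, 9.2, 0.4]
    - [3.3, 1.4, 0, 0, 0, 0, 0.4]
    - [0, 0, 0, 0, 0, 0, 0.4]

```text
time: 7.1
ee_pos: [578.5, -47.4, 6.1]
tool_rot: [0.001, 0.886, 0.464, 0.002]
wrist_force: [0.3, 0.3, 0.3]
finger_gap: 51.3
gripper_force: 0.0
```

Run:
```python
from loc import *
for c in("top","scene"):
    im=vision.get_image(c); print(disc(im,(624,24),55))
print(ctrl.observe()["ee_pos"])
```

```text
([624.8, 17.6], 793, np.float64(55.7))
([623.7, 22.7], 842, np.float64(50.1))
[575.2180768  -47.25356369   5.296977  ]
```

Request:
servo_tool:
  series:
    - [0.7, 1, 0, 0, 0, 0, 0.4]
    - [0.7, 1, 0, 0, 0, 0, 0.4]
    - [0.6, 0.7, 0, 0, 0, 0, 0.4]
    - [0.6, 0.7, 0, 0, 0, 0, 0.4]
    - [0.5, 0.6, 0, 0, 0, 0, 0.4]
    - [0.5, 0.6, 0, 0, 0, 0, 0.4]
    - [0.3, 0.3, 0, 0, 0, 0, 0.4]
    - [0.2, 0.2, 0, 0, 0, 0, 0.4]
    - [0, 0, 0, 0, 0, 0, 0.4]

```text
time: 8.32
ee_pos: [616.8, 3.9, 5.3]
tool_rot: [-0.0, 0.886, 0.464, 0.0]
wrist_force: [-0.0, 0.3, -0.7]
finger_gap: 51.5
gripper_force: 0.0
```

No contact force yet, so I creep further.

Request:
servo_tool:
  series:
    - [0.15, 0.2, 0, 0, 0, 0, 0.4]
    - [0.15, 0.2, 0, 0, 0, 0, 0.4]
    - [0, 0, 0, 0, 0, 0, 0.4]

```text
time: 8.7
ee_pos: [618.1, 5.2, 5.2]
tool_rot: [0.002, 0.886, 0.463, -0.003]
wrist_force: [-4.3, -7.1, 2.9]
finger_gap: 51.3
gripper_force: 3.8
```

Request:
servo_tool:
  series:
    - [0.1, 0.15, 0, 0, 0, 0, 0.4]
    - [0.1, 0.15, 0, 0, 0, 0, 0.4]
    - [0, 0, 0, 0, 0, 0, 0.4]

```text
time: 9.07
ee_pos: [618.4, 5.4, 5.2]
tool_rot: [0.004, 0.887, 0.462, -0.006]
wrist_force: [-7.4, -13.7, 5.7]
finger_gap: 51.2
gripper_force: 7.1
```

Request:
servo_tool:
  series:
    - [-1, -1.4, 0, 0, 0, 0, 0.4]
    - [-1.8, -2.6, 0, 0, 0, 0, 0.4]
    - [0, 0, 4, 0, 0, 0, 0.4]
    - [-3.9, -3.3, 3, 0, 0, -8, 0.4]
    - [-3.9, -3.3, 0, 0, 0, -8, 0.4]
    - [-3.9, -3.3, 0, 0, 0, -8, 0.4]
    - [-3.9, -3.3, 0, 0, 0, -7.5, 0.4]
    - [-3.9, -3.4, 0, 0, 0, 0, 0.4]
    - [0, 0, -2, 0, 0, 0, 0.4]
    - [0, 0, 0, 0, 0, 0, 0.4]

```text
time: 10.32
ee_pos: [397.2, -194.8, 54.5]
tool_rot: [-0.001, 0.979, 0.205, -0.0]
wrist_force: [0.8, -0.8, -0.4]
finger_gap: 51.4
gripper_force: 0.0
```

Run:
```python
from loc import *
ims=[vision.get_image(c) for c in("top","scene")]
p=fit_jig(ims)[0];c,s=np.cos(p[2]),np.sin(p[2]);R=np.array([[c,-s],[s,c]]);print(p)
for im in ims:
    d=disc(im,(654,56),55); print(d,R.T@(np.array(d[0])-p[:2]),disc(im,(466,-168),46))
print(ctrl.observe()["ee_pos"])
im=ims[0];cv2.imwrite("pics/t3.png",cv2.resize(im["img"][90:300,220:450,::-1],None,fx=2.6,fy=2.6))
```

```text
[6.97386691e+02 1.18444820e+02 1.94878644e-01]
([652.1, 56.3], 755, np.float64(52.2)) [-56.46365479 -52.19883801] ([467.4, -167.5], 517, np.float64(42.7))
([651.0, 55.1], 1020, np.float64(53.4)) [-57.77521005 -53.1631112 ] ([466.0, -170.7], 426, np.float64(42.6))
[ 398.96370328 -195.16010893   55.57681043]
```

View pics/t3.png

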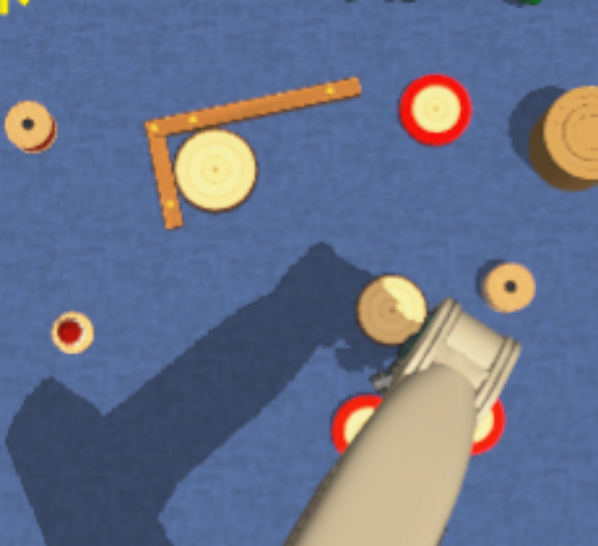

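The big slice sits against both battens (crop px 215,170), and the small slice at (392,310) is untouched. I descend and push the small one.

Request:
servo_tool:
  series:
    - [0, -0.4, -2.5, 0, 0, 0, 0.4]
    - [0, 0, -2.5, 0, 0, 0, 0.4]
    - [0.8, 0.35, 0, 0, 0, 0, 0.4]
    - [0.8, 0.35, 0, 0, 0, 0, 0.4]
    - [0.8, 0.35, 0, 0, 0, 0, 0.4]
    - [0.9, 0.4, 0, 0, 0, 0, 0.4]
    - [1.4, 0.6, 0, 0, 0, 0, 0.4]
    - [1.6, 0.7, 0, 0, 0, 0, 0.4]
    - [1.6, 0.7, 0, 0, 0, 0, 0.4]
    - [1.6, 0.7, 0, 0, 0, 0, 0.4]

```text
time: 11.68
ee_pos: [494.8, -157.3, 5.3]
tool_rot: [0.0, 0.979, 0.206, -0.0]
wrist_force: [-1.8, -0.9, 1.3]
finger_gap: 51.6
gripper_force: 0.7
```

Request:
servo_tool:
  series:
    - [1.6, 0.7, 0, 0, 0, 0, 0.4]
    - [1.6, 0.7, 0, 0, 0, 0, 0.4]
    - [1.6, 0.7, 0, 0, 0, 0, 0.4]
    - [1.6, 0.7, 0, 0, 0, 0, 0.4]
    - [1.6, 0.7, 0, 0, 0, 0, 0.4]
    - [1.6, 0.7, 0, 0, 0, 0, 0.4]
    - [1.4, 0.6, 0, 0, 0, 0, 0.4]
    - [1, 0.5, 0, 0, 0, 0, 0.4]
    - [0.8, 0.4, 0, 0, 0, 0, 0.4]
    - [0.4, 0.2, 0, 0, 0, 0, 0.4]

```text
time: 12.92
ee_pos: [626.0, -98.6, 5.3]
tool_rot: [0.0, 0.979, 0.206, -0.0]
wrist_force: [-0.9, -0.2, 1.2]
finger_gap: 51.5
gripper_force: 0.6
```

Run:
```python
from loc import *
for c in("top","scene"):
    im=vision.get_image(c); print(disc(im,(670,-78),46))
s=ctrl.observe(); print(s["ee_pos"],s["wrist_force"])
```

```text
([669.3, -90.0], 604, np.float64(48.3))
([670.7, -79.7], 548, np.float64(42.3))
[625.9836234 -98.6242718   5.3131567] [ 0.50077286 -0.7485308   0.06122599]
```

Request:
servo_tool:
  series:
    - [-1.9, -0.8, 0, 0, 0, 0, 0.4]
    - [-1.9, -0.8, 0, 0, 0, 0, 0.4]
    - [0.3, -1, 0, 0, 0, 9.4, 0.4]
    - [0.3, -1, 0, 0, 0, 9.4, 0.4]
    - [0.3, -1, 0, 0, 0, 9.4, 0.4]
    - [0.3, -1, 0, 0, 0, 9.4, 0.4]
    - [0.3, -1, 0, 0, 0, 9.4, 0.4]
    - [4.4, 1.5, 0, 0, 0, 0, 0.4]
    - [0, 0, 0, 0, 0, 0, 0.4]
    - [0, 0, 0, 0, 0, 0, 0.4]

```text
time: 14.28
ee_pos: [645.9, -149.7, 5.0]
tool_rot: [-0.0, 0.815, 0.579, -0.0]
wrist_force: [-0.2, -0.3, -0.0]
finger_gap: 51.3
gripper_force: 0.0
```

Run:
```python
from loc import *
for c in("top","scene"):
    im=vision.get_image(c); print(disc(im,(670,-78),46),disc(im,(653,56),55))
s=ctrl.observe(); print(s["ee_pos"],s["wrist_force"])
```

```text
([669.3, -78.9], 504, np.float64(44.5)) ([652.4, 57.0], 734, np.float64(51.5))
([668.7, -79.0], 548, np.float64(42.3)) ([652.0, 56.4], 972, np.float64(52.1))
[ 645.22574178 -149.78122785    4.91829063] [ 0.32084385  1.09022401 -0.40556401]
```

Request:
servo_tool:
  series:
    - [0.4, 1.1, 0, 0, 0, 0, 0.4]
    - [0.4, 1.1, 0, 0, 0, 0, 0.4]
    - [0.3, 0.6, 0, 0, 0, 0, 0.4]
    - [0.3, 0.7, 0, 0, 0, 0, 0.4]
    - [0.3, 0.7, 0, 0, 0, 0, 0.4]
    - [0.3, 0.7, 0, 0, 0, 0, 0.4]
    - [0.2, 0.4, 0, 0, 0, 0, 0.4]
    - [0.1, 0.2, 0, 0, 0, 0, 0.4]
    - [0, 0, 0, 0, 0, 0, 0.4]

```text
time: 15.5
ee_pos: [667.9, -96.9, 5.2]
tool_rot: [0.001, 0.816, 0.578, -0.003]
wrist_force: [-4.1, -5.2, 3.0]
finger_gap: 51.3
gripper_force: 3.5
```

Request:
servo_tool:
  series:
    - [0, 0.3, 0, 0, 0, 0, 0.4]
    - [0, 0.3, 0, 0, 0, 0, 0.4]
    - [0, 0, 0, 0, 0, 0, 0.4]

```text
time: 15.88
ee_pos: [667.0, -91.8, 5.2]
tool_rot: [0.001, 0.816, 0.578, -0.004]
wrist_force: [-6.1, -7.7, 3.8]
finger_gap: 51.7
gripper_force: 5.2
```

Request:
servo_tool:
  series:
    - [-0.05, 0.2, 0, 0, 0, 0, 0.4]
    - [0, 0, 0, 0, 0, 0, 0.4]

```text
time: 16.12
ee_pos: [666.5, -89.8, 5.2]
tool_rot: [0.001, 0.816, 0.578, -0.004]
wrist_force: [-5.0, -8.4, 3.5]
finger_gap: 51.5
gripper_force: 5.0
```

```bash
cat > chk.py <<'E'
from loc import *
ims=[vision.get_image(c) for c in("top","scene")]
p=np.array([697.8,119.5,.191]);c,s=np.cos(p[2]),np.sin(p[2]);R=np.array([[c,-s],[s,c]])
for im in ims:
    a=np.array(disc(im,(682,-45),46)[0]);b=np.array(disc(im,(653,56),55)[0]); print(a,b,R.T@(a-p[:2]),R.T@(b-p[:2]),np.hypot(*(a-b)))
s=ctrl.observe(); print(s["ee_pos"],s["wrist_force"])
E
python3 chk.py
```

```text
[675.1 -55. ] [651.4  55.4] [ -55.4144183  -167.01731121] [-57.72500625 -54.12572081] 112.91523369324443
[680.3 -44.2] [650.7  54. ] [ -48.25870021 -157.40088263] [-58.6780538  -55.36737309] 102.56412628204852
[666.53418049 -89.83849269   5.1553877 ] [-5.56393973 -7.12118668  3.95555867]
```

Request:
servo_tool:
  series:
    - [-0.03, 0.15, 0, 0, 0, 0, 0.4]
    - [0, 0, 0, 0, 0, 0, 0.4]

```text
time: 16.48
ee_pos: [666.2, -88.4, 5.2]
tool_rot: [0.001, 0.816, 0.578, -0.004]
wrist_force: [-5.2, -6.8, 2.9]
finger_gap: 51.0
gripper_force: 5.1
```

Request:
servo_tool:
  series:
    - [-0.03, 0.15, 0, 0, 0, 0, 0.4]
    - [0, 0, 0, 0, 0, 0, 0.4]

```text
time: 16.73
ee_pos: [666.2, -87.9, 5.2]
tool_rot: [0.002, 0.816, 0.578, -0.005]
wrist_force: [-6.5, -8.3, 2.9]
finger_gap: 51.3
gripper_force: 6.0
```

Request:
servo_tool:
  series:
    - [-0.02, 0.15, 0, 0, 0, 0, 0.4]
    - [0, 0, 0, 0, 0, 0, 0.4]

```text
time: 16.98
ee_pos: [666.1, -87.8, 5.3]
tool_rot: [0.003, 0.817, 0.577, -0.005]
wrist_force: [-6.1, -13.3, 1.6]
finger_gap: 51.0
gripper_force: 7.1
```

Request:
servo_tool:
  series:
    - [-0.02, 0.15, 0, 0, 0, 0, 0.4]
    - [0, 0, 0, 0, 0, 0, 0.4]

```text
time: 17.23
ee_pos: [666.0, -87.6, 5.3]
tool_rot: [0.004, 0.817, 0.577, -0.006]
wrist_force: [-5.8, -16.2, 1.8]
finger_gap: 51.4
gripper_force: 8.2
```

Blocked: the force rises without motion, so the small slice is against the fence and the big slice. I back off along the push axis and check.

Request:
servo_tool:
  series:
    - [-0.3, -0.9, 0, 0, 0, 0, 0.4]
    - [-1.3, -3.8, 0, 0, 0, 0, 0.4]
    - [0, 0, 5, 0, 0, 0, 0.4]
    - [-4, -3, 5, 0, 0, 0, 0.4]
    - [-5, -3.5, 0, 0, 0, 0, 0.4]
    - [-5, -3.5, 0, 0, 0, 0, 0.4]
    - [-4, 0, 0, 0, 0, 0, 0.4]
    - [0, 0, 0, 0, 0, 0, 0.4]

```text
time: 18.23
ee_pos: [473.5, -223.4, 98.9]
tool_rot: [-0.002, 0.816, 0.578, -0.0]
wrist_force: [0.1, 0.2, -0.4]
finger_gap: 51.0
gripper_force: 0.0
```

```bash
python3 chk.py
python3 - <<'E'
from loc import *
a=[cv2.resize(vision.get_image(c)["img"][y:y+90,x:x+120,::-1],None,fx=3,fy=3,interpolation=2) for c,x,y in(("top",260,115),("scene",210,190))]
cv2.imwrite("pics/f.png",np.hstack(a))
E
```

```text
[682.3 -39.8] [652.   56.3] [ -45.4597709  -153.46057875] [-56.9650606 -53.3559919] 100.76358469209
[682.  -41.8] [650.9  55. ] [ -46.13399697 -155.36725628] [-58.29185002 -54.42352636] 101.67325115289665
[ 477.30357427 -224.37953667   99.82846491] [-0.26283025  0.314092    0.59303953]
```

View pics/f.png

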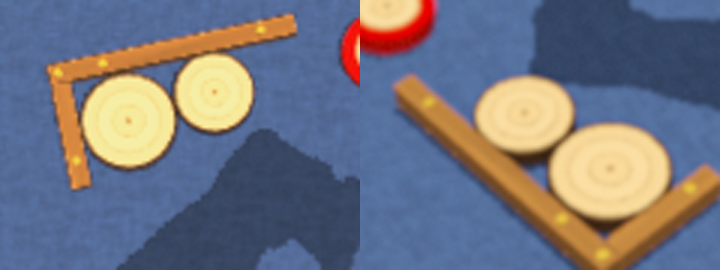

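Everything is in the corner. As cheap insurance, since the big slice reads 2–3 mm from the fence (within bias), I give it a gentle nudge mostly towards the fence.

Request:
servo_tool:
  series:
    - [2, 4.7, 0, 0, 0, -8, 0.4]
    - [2, 4.7, 0, 0, 0, -8, 0.4]
    - [2, 4.7, 0, 0, 0, -8, 0.4]
    - [2.1, 4.7, 0, 0, 0, -8, 0.4]
    - [2.2, 4.8, 0, 0, 0, -7.6, 0.4]
    - [0, 0, -4, 0, 0, 0, 0.4]
    - [0, 0, -4, 0, 0, 0, 0.4]
    - [0, 0, -1.5, 0, 0, 0, 0.4]
    - [0.9, 0.5, 0, 0, 0, 0, 0.4]
    - [0.5, 0.3, 0, 0, 0, 0, 0.4]

```text
time: 19.68
ee_pos: [596.7, 19.9, 6.2]
tool_rot: [0.001, 0.963, 0.268, 0.002]
wrist_force: [-0.8, 0.2, 0.5]
finger_gap: 51.6
gripper_force: 0.0
```

Request:
servo_tool:
  series:
    - [0.3, 0.15, 0, 0, 0, 0, 0.4]
    - [0.2, 0.1, 0, 0, 0, 0, 0.4]
    - [0, 0, 0, 0, 0, 0, 0.4]

```text
time: 20.05
ee_pos: [599.2, 22.1, 5.1]
tool_rot: [0.0, 0.963, 0.268, 0.0]
wrist_force: [0.5, -0.1, 0.6]
finger_gap: 51.4
gripper_force: 0.0
```

Request:
servo_tool:
  series:
    - [0.15, 0.1, 0, 0, 0, 0, 0.4]
    - [0.15, 0.05, 0, 0, 0, 0, 0.4]
    - [0, 0, 0, 0, 0, 0, 0.4]

```text
time: 20.42
ee_pos: [601.1, 23.3, 4.4]
tool_rot: [0.0, 0.963, 0.268, -0.001]
wrist_force: [-2.1, -1.7, 1.8]
finger_gap: 51.1
gripper_force: 1.1
```

Request:
servo_tool:
  series:
    - [0.15, 0.1, 0, 0, 0, 0, 0.4]
    - [0, 0, 0, 0, 0, 0, 0.4]

```text
time: 20.68
ee_pos: [601.6, 23.4, 4.3]
tool_rot: [0.001, 0.963, 0.268, -0.002]
wrist_force: [-3.9, -4.7, 4.6]
finger_gap: 50.9
gripper_force: 3.0
```

Request:
servo_tool:
  series:
    - [0.2, 0.05, 0, 0, 0, 0, 0.4]
    - [0, 0, 0, 0, 0, 0, 0.4]

```text
time: 20.92
ee_pos: [603.1, 23.6, 4.2]
tool_rot: [0.001, 0.963, 0.268, -0.003]
wrist_force: [-5.0, -4.8, 4.3]
finger_gap: 51.0
gripper_force: 3.6
```

Request:
servo_tool:
  series:
    - [0.15, 0.05, 0, 0, 0, 0, 0.4]
    - [0, 0, 0, 0, 0, 0, 0.4]

```text
time: 21.18
ee_pos: [603.8, 23.7, 4.2]
tool_rot: [0.001, 0.963, 0.268, -0.003]
wrist_force: [-6.6, -6.6, 5.5]
finger_gap: 51.5
gripper_force: 4.4
```

Request:
servo_tool:
  series:
    - [0.15, 0, 0, 0, 0, 0, 0.4]
    - [0, 0, 0, 0, 0, 0, 0.4]

```text
time: 21.42
ee_pos: [604.1, 23.7, 4.1]
tool_rot: [0.001, 0.963, 0.268, -0.005]
wrist_force: [-9.7, -5.8, 8.1]
finger_gap: 51.3
gripper_force: 5.5
```

Request:
servo_tool:
  series:
    - [0.15, 0, 0, 0, 0, 0, 0.4]
    - [0, 0, 0, 0, 0, 0, 0.4]

```text
time: 21.68
ee_pos: [604.2, 23.7, 3.9]
tool_rot: [0.001, 0.963, 0.268, -0.006]
wrist_force: [-11.7, -6.2, 10.4]
finger_gap: 51.0
gripper_force: 7.0
```

```bash
python3 chk.py
```

```text
[684.8 -40.1] [651.3  46.6] [ -43.06218593 -154.22972523] [-59.49378682 -62.74670772] 92.94697413041482
[682.6 -42.4] [654.4  53. ] [ -45.65881252 -156.07024969] [-55.23517953 -57.05159895] 99.48065138508093
[604.18882664  23.66608863   3.93468052] [-12.33269343  -6.88332365   9.89410106]
```

Now stiff against the fence, after about 2.5 mm of slide. I retreat and check.

Request:
servo_tool:
  series:
    - [-0.8, -0.4, 0, 0, 0, 0, 0.4]
    - [-3.5, -2.1, 0, 0, 0, 0, 0.4]
    - [0, 0, 5, 0, 0, 0, 0.4]
    - [-3, -5, 4, 0, 0, 0, 0.4]
    - [-3, -5, 0, 0, 0, 0, 0.4]
    - [-3, -5, 0, 0, 0, 0, 0.4]
    - [0, -5, 0, 0, 0, 0, 0.4]
    - [0, 0, 0, 0, 0, 0, 0.4]

```text
time: 22.78
ee_pos: [481.7, -197.0, 90.7]
tool_rot: [0.001, 0.964, 0.266, 0.002]
wrist_force: [0.4, -0.6, -0.4]
finger_gap: 51.5
gripper_force: 0.0
```

```bash
python3 chk.py;python3 chk.py
python3 - <<'E'
from loc import *
a=[cv2.resize(vision.get_image(c)["img"][y:y+90,x:x+100,::-1],None,fx=4,fy=4,interpolation=2) for c,x,y in(("top",265,115),("scene",215,190))]
cv2.imwrite("pics/f2.png",np.hstack(a))
print(fit_jig([vision.get_image("top"),vision.get_image("scene")]))
E
```

```text
[682.7 -40.3] [654.7  56.9] [ -45.16196535 -154.02742251] [-54.20025592 -53.27947314] 101.15255804971022
[681.9 -41.8] [654.1  55.3] [ -46.23217846 -155.3482722 ] [-55.09309014 -54.73647247] 101.00123761617972
[ 480.71169292 -193.86924092   90.00166711] [-0.19497238  1.71925804  0.26209418]
[682.7 -40.3] [654.7  56.9] [ -45.16196535 -154.02742251] [-54.20025592 -53.27947314] 101.15255804971022
[682.  -41.9] [654.2  55.3] [ -46.15298105 -155.46543777] [-54.99490865 -54.75545655] 101.09737879885905
[ 480.4092267  -192.61691545   89.72315343] [-1.6141398  -0.73034523  1.00985217]
(array([6.95231266e+02, 1.19372703e+02, 2.00094021e-01]), np.float64(852.7686274509804), np.float64(2785.0))
```

View pics/f2.png

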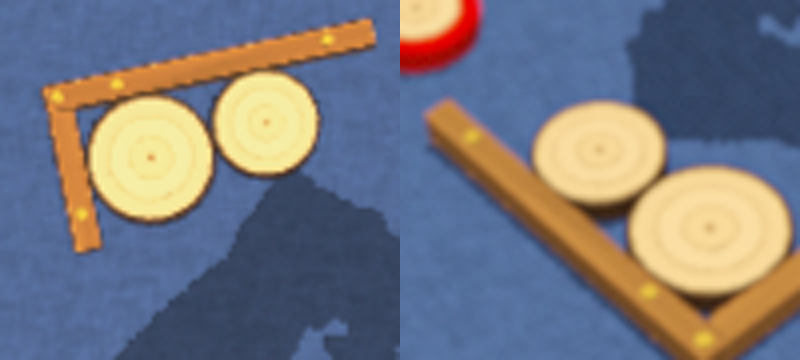

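```bash
python3 -c "
from rig import ctrl
print(ctrl.hand_in())"
```

```text
the job is handed in; nothing more can be done
None
```

The job is handed in: the last pictures show the larger slice tight in the jig corner and the smaller one against the fence and the larger slice (centres 101 mm apart); a late nudge closed a gap of about 3 mm between the larger slice and the fence, inside the 4 mm limit by my measurement, and the hand-in returned no verdict.

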